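# Return four tools to their cut-outs in the foam trays

## Robot

A 6-joint arm with a two-finger parallel gripper is mounted at the origin on a cart in front of the work surface, level with it; the furniture and walls round the work are solid. World frame = base frame: x ahead of the robot, y to its left, z up, the work surface at z = 0. Lengths are in m, angles in rad, forces in N, time in s.
With the tool pointing down it reaches from about 0.275 to 0.725 m from the base axis. Payload 15.9 kg.
Tool frame: the origin (TCP) lies midway between the tips of the shut fingers; the grasp point (between the pads) lies 19 mm behind it (ctrl.grip_point_offset is the distance from the TCP to the grasp point, in m); z points along the fingers, y is the line along which they close (so a half turn about z gives the same grasp; the last joint's range is limited). The gripper opens to 85 mm and grips with 20 to 120 N. Pads are 22 mm wide; open, the fingers measure 114 mm over their backs; the gripper's body (76 mm by 85 mm) begins 54 mm behind the grasp point. The pads swing forward as they close: fully open they stand 13 mm farther back than shut.
Start: joints at [1.292, 0.213, -0.034, 1.323, 0, 1.571], TCP at [0.138, 0.481, 0.231] pointing down, gripper open.
Joint ranges: [-2.98, 2.98], [-0.74, 1.72], [-1.14, 1.35], [-2.1, 2.04], [-1.57, 1.44], [-3.14, 3.14]. Speed limits (rad/s): [1.89, 1.89, 2.39, 2.57, 3.14, 3.14].

## Interface

Orientations are given as a unit quaternion [x, y, z, w].
In Python, from bench import ctrl gives the robot as it stands.
- The arm moves only by the shell command python3 -m jog 'ROWS' [FORCE]. ROWS is JSON, a list that holds one entry, the list of rows, each a list of 7 numbers: the gripper's target within -1 to 1 (fully open at 1, half-way at 0, shut at -1), then the shift along the tool's x, y, z in m, then the turn, a rotation vector about the tool's x, y, z in degrees. A call has 1 to 12 rows; each row shifts and turns the commanded pose from where the row before left it, along the tool's axes as they then stand; what a row does not reach is not made up. A row lasts 1/8 s, in which the tool goes at most 62.5 mm and 10.7 degrees, less where a joint would pass 70% of its speed; a pose out of reach is approached as far as the arm can. A call with a gripper value outside its range is refused whole. The fingers move at their own pace and stop on an object; FORCE is the grip in N (left out, the last holds). Time passes only in rows, so rows that do not move let the fingers close. It gives the time, the measured TCP pose, the force, the opening and the grip force at its end, in the units of the state.
- ctrl.read_state(): the state, without advancing time (a new reading comes with each control period).
- ctrl.snapshot(name): name is "side" or "top"; returns a dict with "image" (384x512x3 uint8, red, green, blue), "depth" (384x512 float32, m along the optical axis (not along the pixel's ray), 0 where there is no reading), "fx", "fy", "cx", "cy" (pixels), "cam_to_world" (4x4, takes a point from camera to world coordinates). Camera axes: x right, y up, looking along -z (the intrinsics and any distortion apply to the point x, -y, -z); pixel columns grow to the right and rows downward; lengths in m; the calibration is good to about 2 mm. A picture is of the moment at which its call begins.
- ctrl.close_job(): hands the job in; it is judged then, once.
Trained networks look in the newest picture that a camera, given by its name, has taken for a name from the list of things; names that differ only in an ending like _2 or _b are one class to them, and where a whole thing is asked for, a point or a joint stands for the part that bears it (a point fixed in the world has none). Each returns a list of dicts, best first, with "conf" (0 to 1); they miss things now and then, are a little off and sometimes report something else, mostly with a low value. They report only what shows in the picture. A call takes as long as a camera call.
- ctrl.recognise(camera, thing): "extent" ([centre column, centre row, width, height] in pixels, round what is visible of it).
The state is a dict: "time": time; "q": joint angles; "qvel": joint speeds; "tau": joint torques, N m; "eef_pos": TCP position; "ee_rot": TCP orientation; "contact_force": force on the tool from outside, world axes, zero at the start; "torque": the same for the moment, N m; "width": finger opening in m; "gripper_force": force on a finger pad.
Only numpy, scipy, OpenCV 4.12 (cv2) and the standard library are available. Lean on these libraries where they do the work, as an engineer would, in place of code of your own. Each camera call takes 0.05 s, during which the arm holds its last target. There are 200 camera calls.

## Task

Put the bench tools away: lay the yellow box cutter, the white glue tube, the red marker and the black-capped marker each into the grey foam tray whose floor is yellow, white, red or black to match. Each must end lying flat on its tray's coloured floor, inside the cut-out and along it (either way round, in any order), and the two small figures must be left standing where they are.

Things in the scene. Friction and masses are not known exactly. Their poses are not given: they have to be found in the camera images.
- cutter_center (a point): yellow box cutter with closed blade, 150 mm long, 20 mm wide, 17 mm high, 60 g or so, lying on the table; the point is its centre, 8.5 mm above its underside. Its y axis runs along its length, x across (grip across x), z up
- glue_tube_center (a point): white glue tube, 136 mm long, 41 mm wide, 28 mm high, 40 g or so, lying on the table; the point is its centre, 14 mm above its underside. Its y axis runs along its length, x across (grip across x), z up
- marker_red_center (a point): red marker pen, round, 130 mm long, 14 mm diameter, 20 g or so, lying on the table; the point is its centre, 7 mm above its underside. Its y axis runs along its length, x across (grip across x)
- marker_black_center (a point): marker pen with a white barrel and a black cap, round, 135 mm long, 14 mm diameter, 20 g or so, lying on the table; the point is its centre, 7 mm above its underside. Its y axis runs along its length, x across (grip across x)
- tray_yellow: fixed foam tray for the box cutter: yellow floor, grey lips round a straight cut-out 170 x 36 mm (outside 186 x 52 mm). Origin: centre of its underside, on the table; +y along the cut-out, x across, z up. Floor 3 mm, lip tops 9 mm above the origin; lips 8 mm thick. At mid-length both long lips are missing over 56 mm, down to the floor, as room for fingers
- tray_white: fixed foam tray for the glue tube: white floor, grey lips round a straight cut-out 156 x 57 mm (outside 172 x 73 mm). Origin: centre of its underside, on the table; +y along the cut-out, x across, z up. Floor 3 mm, lip tops 9 mm above the origin; lips 8 mm thick. At mid-length both long lips are missing over 56 mm, down to the floor, as room for fingers
- tray_red: fixed foam tray for the red marker: red floor, grey lips round a straight cut-out 150 x 30 mm (outside 166 x 46 mm). Origin: centre of its underside, on the table; +y along the cut-out, x across, z up. Floor 3 mm, lip tops 9 mm above the origin; lips 8 mm thick. At mid-length both long lips are missing over 56 mm, down to the floor, as room for fingers
- tray_black: fixed foam tray for the black-capped marker: black floor, grey lips round a straight cut-out 155 x 30 mm (outside 171 x 46 mm). Origin: centre of its underside, on the table; +y along the cut-out, x across, z up. Floor 3 mm, lip tops 9 mm above the origin; lips 8 mm thick. At mid-length both long lips are missing over 56 mm, down to the floor, as room for fingers
- figure_green_center (a point): green game figure on a round foot, 26 mm diameter, 47 mm high, standing loose near the work as a bystander; the point is its centre, half-way up
- figure_red_center (a point): red game figure on a round foot, 26 mm diameter, 47 mm high, standing loose near the work as a bystander; the point is its centre, half-way up

How it is judged:
By the outcome, as a careful person would: the job done as asked, in the order asked, and still so for the second after the job is handed in, with the robot touching nothing.
It also fails if it takes over 112 s, if anything falls off the work surface, if the arm or the gripper's body presses on something with over 40 N, if the wrist force passes 120 N, or if a joint passes its speed limit or range.

## Working session

There is one attempt and no reset: what is moved stays moved. The work goes in short steps, Python scripts to look and compute and a shell command to move; the robot and the scene stay as the last step left them, time stands still between calls to the robot, and variables do not carry over. Pictures are saved under pics/ and viewed, at most 14 in all, crops included, and the job is handed in when it is done.

```bash
mkdir -p pics; ls; cat > h.py <<'E'
import numpy as np, cv2
from bench import ctrl
def snap(n,f):
    s=ctrl.snapshot(n); cv2.imwrite('pics/'+f,s['image'][:,:,::-1]); np.savez('pics/'+f[:-4],**s); return s
def world(s,u,v,d):
    p=np.array([(u-s['cx'])/s['fx']*d,-(v-s['cy'])/s['fy']*d,-d,1]); return (s['cam_to_world']@p)[:3]
def cloud(s):
    d=s['depth']; v,u=np.mgrid[:d.shape[0],:d.shape[1]]
    p=np.stack([(u-s['cx'])/s['fx']*d,-(v-s['cy'])/s['fy']*d,-d,np.ones_like(d)],-1); return (p@s['cam_to_world'].T)[...,:3]
NAMES="cutter_center glue_tube_center marker_red_center marker_black_center tray_yellow tray_white tray_red tray_black figure_green_center figure_red_center".split()
E
python3 - <<'E'
from h import *
for c in ('top','side'):
    s=snap(c,c+'0.png'); P=cloud(s); print(c,s['fx'],s['cx'],s['cy'],[k for k in s],s['cam_to_world'].round(3).tolist())
    for n in NAMES:
        for r in ctrl.recognise(c,n)[:2]:
            e=np.array(r['extent']); u,v=e[:2].round().astype(int)
            print(n,round(r['conf'],2),e.round(),P[min(v,383),min(u,511)].round(3))
st=ctrl.read_state(); print(st['time'],st['ee_rot'],st['width'],st['contact_force'])
E
```

```text
pics
top 372.3851491075448 259.60327880908505 193.83525388911386 ['image', 'depth', 'fx', 'fy', 'cx', 'cy', 'cam_to_world'] [[-0.007, 0.975, -0.223, 0.424], [-1.0, -0.007, 0.004, -0.057], [0.002, 0.223, 0.975, 0.878], [0.0, 0.0, 0.0, 1.0]]
cutter_center 0.75 [286. 187.   5.  60.] [ 0.639 -0.124  0.012]
glue_tube_center 0.89 [345. 188.  23.  55.] [ 0.634 -0.264  0.018]
marker_red_center 0.79 [315. 190.  13.  52.] [ 0.631 -0.194  0.01 ]
tray_yellow 0.71 [181. 204.  82.  28.] [0.6   0.127 0.004]
tray_yellow 0.63 [346. 188.  20.  54.] [ 0.634 -0.267  0.016]
tray_white 0.86 [186. 241.  74.  36.] [0.512 0.113 0.   ]
tray_red 0.74 [184. 278.  77.  27.] [0.428 0.114 0.003]
tray_black 0.95 [182. 171.  65.  22.] [0.684 0.129 0.   ]
tray_black 0.69 [180. 205.  80.  30.] [0.597 0.129 0.007]
figure_green_center 0.4 [341. 254.   7.  10.] [ 0.478 -0.244  0.026]
figure_red_center 0.42 [260. 144.  15.  12.] [ 0.748 -0.063  0.012]
side 427.08643664801605 251.44433233460126 201.2628712129796 ['image', 'depth', 'fx', 'fy', 'cx', 'cy', 'cam_to_world'] [[0.624, -0.614, 0.483, 1.015], [0.782, 0.483, -0.395, -0.41], [0.009, 0.624, 0.781, 0.733], [0.0, 0.0, 0.0, 1.0]]
cutter_center 0.94 [245. 248.  49.  49.] [ 0.656 -0.132  0.017]
glue_tube_center 0.85 [184. 285.  54.  62.] [ 0.65  -0.27   0.017]
marker_red_center 0.76 [213. 259.  44.  46.] [ 0.63  -0.192  0.003]
marker_black_center 0.59 [264. 217.  38.  43.] [ 0.619 -0.052  0.014]
tray_white 0.97 [289. 157.  75.  52.] [0.513 0.113 0.004]
tray_red 0.91 [267. 140.  63.  34.] [0.437 0.108 0.005]
tray_black 0.65 [344. 200.  74.  49.] [0.686 0.122 0.002]
tray_black 0.18 [263. 216.  40.  44.] [ 0.615 -0.051  0.012]
figure_green_center 0.68 [148. 220.  13.  16.] [ 0.486 -0.25   0.027]
figure_red_center 0.43 [301. 265.  14.  20.] [ 0.754 -0.072  0.02 ]
1.1 [ 1.38956289e-01  9.90298515e-01 -5.88219988e-06 -7.49213540e-06] 0.08550557514585054 [-0.10970149 -0.48528787  0.30287305]
```

```bash
python3 -c "
import cv2
for n,(a,b,c,d) in dict(top0=(110,330,110,390),side0=(100,340,110,410)).items():
    i=cv2.imread(f'pics/{n}.png')[a:b,c:d]; cv2.imwrite(f'pics/{n}c.png',cv2.resize(i,(800,int(800*(b-a)/(d-c))) if 800*(b-a)/(d-c)<=600 else (700,550),interpolation=cv2.INTER_CUBIC))
"
```

```text
(no output)
```

View pics/top0.png

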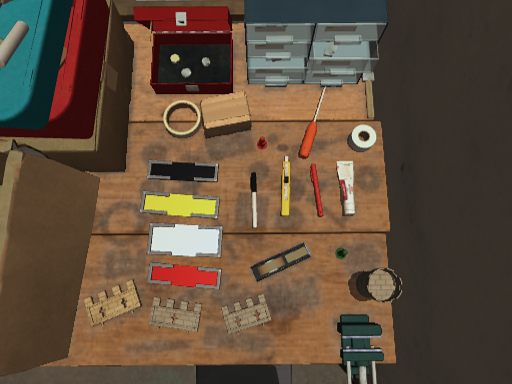

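View pics/side0c.png

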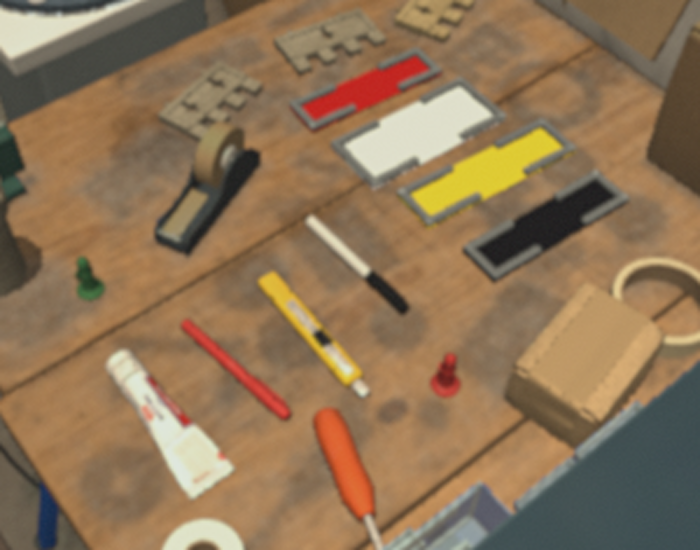

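The pictures show the tools lying roughly along world x. In the top view these are black marker (254,200), cutter (286,187), red marker (317,190) and glue (345,188). The trays lie along y at columns ~183: black row 171, yellow 205, white 240, red 275. The figures are at (262,143) and (341,253). The network's detections agree with this, apart from its second yellow-tray and black-tray hits.

```bash
cat > m.py <<'E'
from h import *
Hs=dict(cutter=(.0085,'y',(.64,-.128)),glue=(.014,'w',(.64,-.267)),red=(.007,'r',(.63,-.193)),black=(.007,'k',(.615,-.048)),
 tyellow=(.003,'y',(.6,.128)),twhite=(.003,'w',(.512,.113)),tred=(.003,'r',(.43,.112)),tblack=(.003,'k',(.685,.126)))
def cmask(img,c):
    h=cv2.cvtColor(img,cv2.COLOR_RGB2HSV).astype(int); H,S,V=h[...,0],h[...,1],h[...,2]
    return {'y':(H>20)&(H<34)&(S>140)&(V>110),'r':((H<6)|(H>172))&(S>150)&(V>80),'w':(S<70)&(V>150),'k':(V<55)}[c]
def plane(s,u,v,z):
    o=s['cam_to_world'][:3,3]; d=np.stack([(u-s['cx'])/s['fx'],-(v-s['cy'])/s['fy'],-np.ones_like(u,float)],-1)@s['cam_to_world'][:3,:3].T
    return o+d*((z-o[2])/d[...,2])[...,None],d
def measure(s,n,near=None,rad=.1):
    z,c,xy=Hs[n]; xy=near or xy
    v,u=np.mgrid[:384,:512]; W,d=plane(s,u,v,z); ok=np.hypot(W[...,0]-xy[0],W[...,1]-xy[1])<rad
    m=cmask(s['image'],c)
    if n in('glue','black'): m=m|cmask(s['image'],'r' if n=='glue' else 'w')
    m&=ok
    if n=='glue': m=cv2.morphologyEx(m.astype(np.uint8),cv2.MORPH_CLOSE,np.ones((5,5)))>0
    if n=='glue' or n=='black':pass
    k,l,st,_=cv2.connectedComponentsWithStats(cv2.dilate(m.astype(np.uint8),np.ones((3,3))))
    m&=l==1+np.argmax(st[1:,4])
    r=cv2.minAreaRect((W[m][:,:2]*1000).astype(np.float32)); b=cv2.boxPoints(r)
    e=[b[1]-b[0],b[2]-b[1]]; L=max(e,key=np.linalg.norm); a=np.degrees(np.arctan2(L[1],L[0]))%180
    A=W[m][:,:2]; w,vv=np.linalg.eigh(np.cov(A.T)); ap=np.degrees(np.arctan2(vv[1,1],vv[0,1]))%180
    dz=cloud(s)[m][:,2]
    return dict(c=np.array(r[0])/1000,ang=a,pca=ap,size=sorted(map(float,r[1])),cen=A.mean(0),zd=np.median(dz),n=m.sum(),z=z)
def tri(s1,p1,s2,p2,z):
    o1,o2=s1['cam_to_world'][:3,3],s2['cam_to_world'][:3,3]; a,b=np.r_[p1,z]-o1,np.r_[p2,z]-o2
    t=np.linalg.lstsq(np.c_[a,-b],o2-o1,rcond=None)[0]; return (o1+a*t[0]+o2+b*t[1])/2
E
python3 - <<'E'
from m import *
T,S=[dict(np.load(f'pics/{c}0.npz')) for c in('top','side')]
np.set_printoptions(precision=4,suppress=True)
for n in Hs:
    a,b=measure(T,n),measure(S,n)
    for r in(a,b):print(n,r['c'],'ang %.1f pca %.1f'%(r['ang'],r['pca']),np.round(r['size']),'cen',r['cen'],'zd %.4f n %d'%(r['zd'],r['n']))
    print('   tri',tri(T,a['c'],S,b['c'],a['z']),tri(T,a['cen'],S,b['cen'],a['z']))
P=cloud(T)
for nm,x0,x1,y0,y1 in(('figg',.44,.53,-.29,-.2),('figr',.7,.8,-.12,-.03),('tape',.38,.52,-.2,0),('corr',.4,.72,-.32,.25)):
    m=(P[...,0]>x0)&(P[...,0]<x1)&(P[...,1]>y0)&(P[...,1]<y1)&(P[...,2]>.02); print(nm,m.sum(),P[m].min(0),P[m].max(0))
E
```

```text
cutter [ 0.6381 -0.1233] ang 178.6 pca 177.1 [ 17. 134.] cen [ 0.6271 -0.1234] zd 0.0102 n 233
cutter [ 0.6357 -0.1252] ang 177.6 pca 176.2 [ 19. 135.] cen [ 0.6294 -0.1264] zd 0.0120 n 331
   tri [ 0.637  -0.1244  0.0097] [ 0.6277 -0.1243  0.0046]
glue [ 0.6384 -0.2688] ang 1.9 pca 3.7 [ 39. 129.] cen [ 0.6458 -0.2701] zd 0.0147 n 651
glue [ 0.6361 -0.273 ] ang 178.7 pca 179.1 [ 41. 151.] cen [ 0.6488 -0.2741] zd 0.0134 n 1174
   tri [ 0.6373 -0.271   0.0138] [ 0.6467 -0.2722  0.0088]
red [ 0.633  -0.1973] ang 7.0 pca 7.2 [ 14. 130.] cen [ 0.6365 -0.1974] zd 0.0114 n 251
red [ 0.6309 -0.1995] ang 8.1 pca 6.9 [ 13. 130.] cen [ 0.6358 -0.1983] zd 0.0136 n 320
   tri [ 0.6321 -0.1985  0.0078] [ 0.6362 -0.1978  0.0072]
black [ 0.6108 -0.0463] ang 2.6 pca 1.8 [ 14. 134.] cen [ 0.6144 -0.0464] zd 0.0117 n 234
black [ 0.6058 -0.0467] ang 1.2 pca 0.6 [ 12. 138.] cen [ 0.6035 -0.0472] zd 0.0134 n 262
   tri [ 0.609  -0.0476  0.0115] [ 0.6105 -0.0492  0.0168]
tyellow [0.599  0.1309] ang 84.8 pca 85.0 [ 53. 169.] cen [0.5994 0.1308] zd 0.0026 n 1199
tyellow [0.5981 0.1323] ang 84.5 pca 85.1 [ 
[... 331 characters left out ...]

tred [0.4333 0.1137] ang 84.1 pca 84.5 [ 46. 150.] cen [0.4331 0.1135] zd 0.0024 n 1040
tred [0.4322 0.1149] ang 83.7 pca 84.4 [ 45. 148.] cen [0.43   0.1136] zd 0.0044 n 541
   tri [0.4334 0.1135 0.0047] [0.4327 0.1122 0.0059]
tblack [0.6821 0.1235] ang 86.9 pca 86.5 [ 44. 165.] cen [0.6832 0.1269] zd 0.0026 n 877
tblack [0.6821 0.1295] ang 86.5 pca 86.6 [ 42. 150.] cen [0.6807 0.1273] zd 0.0046 n 734
   tri [0.6827 0.1248 0.0063] [0.6821 0.1259 0.0056]
figg 40 [ 0.4401 -0.2893  0.0204] [ 0.4891 -0.2416  0.1149]
figr 80 [ 0.742  -0.0749  0.0204] [ 0.8    -0.0311  0.0603]
tape 1528 [ 0.422  -0.1745  0.0202] [ 0.5038 -0.0402  0.8782]
corr 3248 [ 0.4001 -0.3199  0.02  ] [0.72   0.25   0.8782]
```

```bash
cat > go.py <<'E'
import sys; from h import *
from scipy.spatial.transform import Rotation as R
# go.py x y z yawdeg : yaw = wanted world angle of tool y (mod 180); prints turn about tool z, then shift in tool axes after that turn
x,y,z,yaw=map(float,sys.argv[1:5]); s=ctrl.read_state(); M=R.from_quat(s['ee_rot']).as_matrix()
ty=np.degrees(np.arctan2(M[1,1],M[0,1])); d=(yaw-ty+90)%180-90
tilt=np.degrees(np.arccos(np.clip(-M[2,2],-1,1)))
M2=R.from_rotvec([0,0,np.radians(d)]).as_matrix()@M; D=np.array([x,y,z])-s['eef_pos']
print('t %.2f pos'%s['time'],s['eef_pos'].round(4),'ty %.2f tilt %.2f q6 %.2f w %.4f'%(ty,tilt,s['q'][5],s['width']),'| TURNz %.2f (other %.2f)'%(-d,-d-180*np.sign(-d)),'SHIFT',(M2.T@D).round(4),'(without turn',(M.T@D).round(4),')')
E
python3 go.py .609 -.047 .231 92
python3 - <<'E'
from m import *
for c in('top','side'):
    P=cloud(dict(np.load(f'pics/{c}0.npz'))).reshape(-1,3); a,b=np.array([.138,.481]),np.array([.609,-.047]); t=b-a;L=np.linalg.norm(t);t/=L
    r=P[:,:2]-a; s=r@t; w=abs(r@[-t[1],t[0]]); m=(w<.1)&(P[:,2]<.8)
    print(c,[(round(k,2),round(P[m&(s>k)&(s<k+.05)][:,2].max(initial=-1),3)) for k in np.arange(-.1,L+.1,.05)])
E
```

```text
t 1.10 pos [0.1376 0.4807 0.2313] ty 74.03 tilt 0.00 q6 1.57 w 0.0855 | TURNz -17.97 (other 162.03) SHIFT [-4.527e-01 -5.438e-01  3.000e-04] (without turn [-5.984e-01 -3.776e-01  3.000e-04] )
top [(np.float64(-0.1), np.float64(-0.717)), (np.float64(-0.05), np.float64(-0.713)), (np.float64(0.0), np.float64(-0.717)), (np.float64(0.05), np.float64(-1.0)), (np.float64(0.1), np.float64(0.002)), (np.float64(0.15), np.float64(0.246)), (np.float64(0.2), np.float64(0.262)), (np.float64(0.25), np.float64(0.267)), (np.float64(0.3), np.float64(0.167)), (np.float64(0.35), np.float64(0.015)), (np.float64(0.4), np.float64(0.013)), (np.float64(0.45), np.float64(0.012)), (np.float64(0.5), np.float64(0.012)), (np.float64(0.55), np.float64(0.013)), (np.float64(0.6), np.float64(0.013)), (np.float64(0.65), np.float64(0.015)), (np.float64(0.7), np.float64(0.016)), (np.float64(0.75), np.float64(0.017)), (np.float64(0.8), np.float64(0.048))]
side [(np.float64(-0.1), np.float64(-1.0)), (np.float64(-0.05), np.float64(-1.0)), (np.float64(0.0), np.float64(-1.0)), (np.float64(0.05), np.float64(-1.0)), (np.float64(0.1), np.float64(0.003)), (np.float64(0.15), np.float64(0.222)), (np.float64(0.2), np.float64(0.251)), (np.float64(0.25), np.float64(0.264)), (np.float64(0.3), np.float64(0.173)), (np.float64(0.35), np.float64(0.017)), (np.float64(0.4), np.float64(0.016)), (np.float64(0.45), np.float64(0.014)), (np.float64(0.5), np.float64(0.014)), (np.float64(0.55), np.float64(0.014)), (np.float64(0.6), np.float64(0.013)), (np.float64(0.65), np.float64(0.017)), (np.float64(0.7), np.float64(0.017)), (np.float64(0.75), np.float64(0.021)), (np.float64(0.8), np.float64(0.05))]
```

```bash
python3 -m jog '[[[1,0,0,-0.045,0,0,0],[1,0,0,-0.045,0,0,0],[1,0,0,-0.045,0,0,0],[1,-0.043,-0.027,0,0,0,0],[1,-0.043,-0.027,0,0,0,0],[1,-0.043,-0.027,0,0,0,0],[1,-0.043,-0.027,0,0,0,0],[1,-0.043,-0.027,0,0,0,0],[1,-0.043,-0.027,0,0,0,0],[1,-0.043,-0.027,0,0,0,0],[1,-0.043,-0.027,0,0,0,0],[1,-0.043,-0.027,0,0,0,0]]]' 30
python3 -m jog '[[[0,-0.043,-0.027,0,0,0,0],[0,-0.043,-0.027,0,0,0,0],[0,-0.043,-0.027,0,0,0,0],[0,-0.043,-0.027,0,0,0,0],[0,-0.043,-0.027,0,0,0,-9],[0,0,0,0.05,0,0,-9],[0,0,0,0.05,0,0,0],[0,0,0,0.05,0,0,0],[0,0,0,0.05,0,0,0],[0,0,0,0,0,0,0]]]'
python3 go.py .609 -.047 .08 92
```

```text
time: 2.6
eef_pos: [0.4437, 0.1391, 0.3665]
ee_rot: [0.139, 0.99, 0.0, 0.0]
contact_force: [0.7, 0.3, 1.3]
width: 0.0855
gripper_force: 0.0
time: 3.85
eef_pos: [0.6101, -0.0482, 0.165]
ee_rot: [-0.015, 1.0, 0.0, -0.003]
contact_force: [0.7, 0.1, 1.2]
width: 0.0426
gripper_force: 0.0
t 3.85 pos [ 0.6101 -0.0482  0.165 ] ty 91.72 tilt 0.38 q6 -0.11 w 0.0426 | TURNz -0.28 (other 179.72) SHIFT [0.0005 0.0012 0.085 ] (without turn [0.0005 0.0012 0.085 ] )
```

```bash
python3 -m jog '[[[0,0,0,0.05,0,0,0],[0,0,0,0.05,0,0,0],[0,0,0,0.03,0,0,0],[0,0,0,0.016,0,0,0],[0,0,0,0.014,0,0,0],[0,0,0,0,0,0,0],[-1,0,0,0,0,0,0],[-1,0,0,0,0,0,0],[-1,0,0,0,0,0,0],[-1,0,0,0,0,0,0],[-1,0,0,0,0,0,0]]]' 30
python3 go.py .6825 .126 .11 176.6
```

```text
time: 5.22
eef_pos: [0.6132, -0.0484, 0.0092]
ee_rot: [-0.015, 1.0, -0.0, 0.001]
contact_force: [-0.5, 1.3, 5.6]
width: 0.0113
gripper_force: 29.0
t 5.22 pos [ 0.6132 -0.0484  0.0092] ty 91.73 tilt 0.10 q6 -0.11 w 0.0113 | TURNz -84.87 (other 95.13) SHIFT [-0.1784 -0.0588 -0.1005] (without turn [-0.0747  0.1722 -0.1007] )
```

```bash
python3 -m jog '[[[0,0,0,0,0,0,0],[0,0,0,0,0,0,0],[0,0,0,0,0,0,0],[0,0,0,0,0,0,0]]]'; python3 go.py .609 -.047 .004 92; python3 - <<'E'
from m import *
s=snap('side','a.png'); i=s['image'][150:290,190:350,::-1]; cv2.imwrite('pics/a_c.png',cv2.resize(i,(680,595),interpolation=cv2.INTER_CUBIC))
E
```

```text
time: 5.72
eef_pos: [0.6124, -0.0484, 0.008]
ee_rot: [-0.015, 1.0, -0.0, -0.0]
contact_force: [0.7, -0.0, -0.2]
width: 0.0427
gripper_force: 0.0
t 5.72 pos [ 0.6124 -0.0484  0.008 ] ty 91.72 tilt 0.01 q6 -0.11 w 0.0427 | TURNz -0.28 (other 179.72) SHIFT [0.0034 0.0015 0.004 ] (without turn [0.0034 0.0015 0.004 ] )
```

View pics/a_c.png

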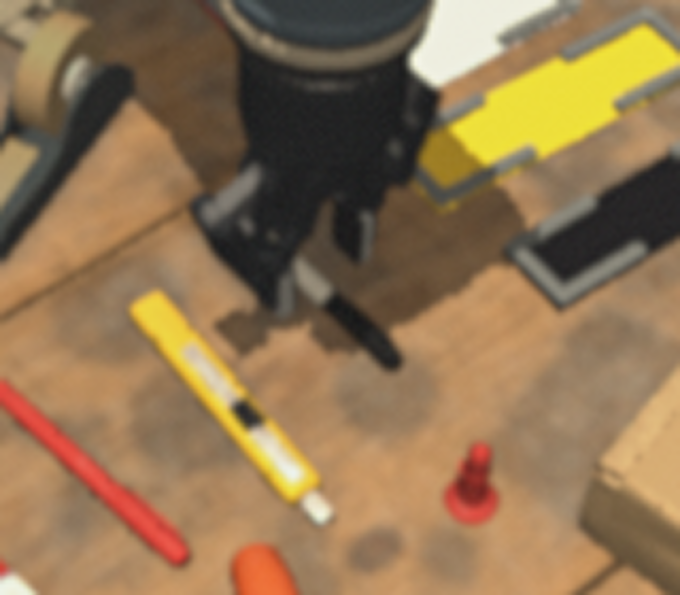

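The open gripper straddles the black marker, whose cap end is at about (385,350) in the crop, and nothing has been displaced. The fingers were about 5 mm too high, so I'll lower them and grip again.

```bash
python3 -m jog '[[[0,0.003,0.001,0.005,0,0,0],[0,0,0,0,0,0,0],[-1,0,0,0,0,0,0],[-1,0,0,0,0,0,0],[-1,0,0,0,0,0,0],[-1,0,0,0,0,0,0],[-1,0,0,0,0,0,0]]]' 30
python3 go.py .6825 .126 .11 176.6
```

```text
time: 6.65
eef_pos: [0.6096, -0.0475, 0.0032]
ee_rot: [-0.015, 1.0, -0.0, 0.0]
contact_force: [-1.6, 0.7, 2.8]
width: 0.0131
gripper_force: 30.7
t 6.65 pos [ 0.6096 -0.0475  0.0032] ty 91.72 tilt 0.01 q6 -0.11 w 0.0131 | TURNz -84.88 (other 95.12) SHIFT [-0.1776 -0.0625 -0.1068] (without turn [-0.0782  0.1713 -0.1068] )
```

```bash
python3 -m jog '[[[-1,0,0,-0.01,0,0,0],[-1,0,0,-0.03,0,0,0],[-1,0,0,-0.04,0,0,0],[-1,0,0,-0.027,0,0,-9],[-1,0,0,0,0,0,-10],[-1,0,0,0,0,0,-10],[-1,0,0,0,0,0,-10],[-1,0,0,0,0,0,-10],[-1,0,0,0,0,0,-10],[-1,0,0,0,0,0,-10],[-1,0,0,0,0,0,-10],[-1,0,0,0,0,0,-6]]]'
python3 -m jog '[[[-1,-0.036,-0.0125,0,0,0,0],[-1,-0.036,-0.0125,0,0,0,0],[-1,-0.036,-0.0125,0,0,0,0],[-1,-0.036,-0.0125,0,0,0,0],[-1,-0.034,-0.0125,0,0,0,0],[-1,0,0,0,0,0,0]]]'
python3 go.py .6825 .126 .008 176.6
```

```text
time: 8.15
eef_pos: [0.6095, -0.0475, 0.1106]
ee_rot: [-0.688, 0.725, -0.0, 0.0]
contact_force: [-0.3, -1.4, 1.0]
width: 0.0128
gripper_force: 30.4
time: 8.9
eef_pos: [0.6825, 0.129, 0.1101]
ee_rot: [-0.688, 0.726, 0.0, 0.0]
contact_force: [-0.8, -0.2, 0.1]
width: 0.0126
gripper_force: 30.4
t 8.90 pos [0.6825 0.129  0.1101] ty 176.87 tilt 0.02 q6 -1.33 w 0.0126 | TURNz 0.27 (other -179.73) SHIFT [ 0.003  -0.0002  0.1021] (without turn [ 0.003  -0.0002  0.1021] )
```

```bash
python3 -m jog '[[[-1,0.003,0,0.04,0,0,0],[-1,0,0,0.03,0,0,0],[-1,0,0,0.02,0,0,0],[-1,0,0,0.008,0,0,0],[-1,0,0,0.004,0,0,0],[-1,0,0,0,0,0,0],[-1,0,0,0,0,0,0]]]'; python3 go.py .6825 .126 .0065 176.6
```

```text
time: 9.78
eef_pos: [0.6823, 0.1237, 0.0089]
ee_rot: [-0.687, 0.727, -0.0, 0.0]
contact_force: [-0.1, 0.0, 0.4]
width: 0.0126
gripper_force: 30.4
t 9.78 pos [0.6823 0.1237 0.0089] ty 176.72 tilt 0.07 q6 -1.33 w 0.0126 | TURNz 0.12 (other -179.88) SHIFT [-0.0023 -0.      0.0024] (without turn [-0.0023 -0.      0.0024] )
```

```bash
python3 -m jog '[[[-1,-0.002,0,0.002,0,0,0],[-1,0,0,0,0,0,0],[-0.3,0,0,0,0,0,0],[-0.3,0,0,0,0,0,0],[-0.3,0,0,0,0,0,0],[-0.3,0,0,-0.02,0,0,0],[0,0,0,-0.04,0,0,0],[0,0,0,-0.04,0,0,0]]]'; python3 go.py .645 -.1245 .11 87
```

```text
time: 10.78
eef_pos: [0.6817, 0.1256, 0.1071]
ee_rot: [-0.687, 0.727, 0.0, -0.0]
contact_force: [0.4, -0.6, 0.2]
width: 0.0425
gripper_force: 0.0
t 10.78 pos [0.6817 0.1256 0.1071] ty 176.73 tilt 0.02 q6 -1.33 w 0.0425 | TURNz 89.73 (other -90.27) SHIFT [ 0.0236 -0.2517 -0.003 ] (without turn [ 0.2518  0.0224 -0.0029] )
```

```bash
python3 -m jog '[[[0,0.042,0.0037,0,0,0,0],[0,0.042,0.0037,0,0,0,0],[0,0.042,0.0037,0,0,0,10],[0,0,0,0,0,0,0]]]' >/dev/null; python3 go.py .645 -.1245 .11 87;  python3 - <<'E'
from m import *
s=snap('top','b.png'); i=s['image'][130:310,120:360,::-1]; cv2.imwrite('pics/b_c.png',cv2.resize(i,(800,600),interpolation=cv2.INTER_CUBIC))
E
```

```text
t 11.28 pos [ 0.6633 -0.0023  0.1062] ty 166.43 tilt 0.02 q6 -1.34 w 0.0427 | TURNz 79.43 (other -100.57) SHIFT [ 0.0119 -0.123  -0.0038] (without turn [ 0.1231 -0.0109 -0.0037] )
```

View pics/b_c.png

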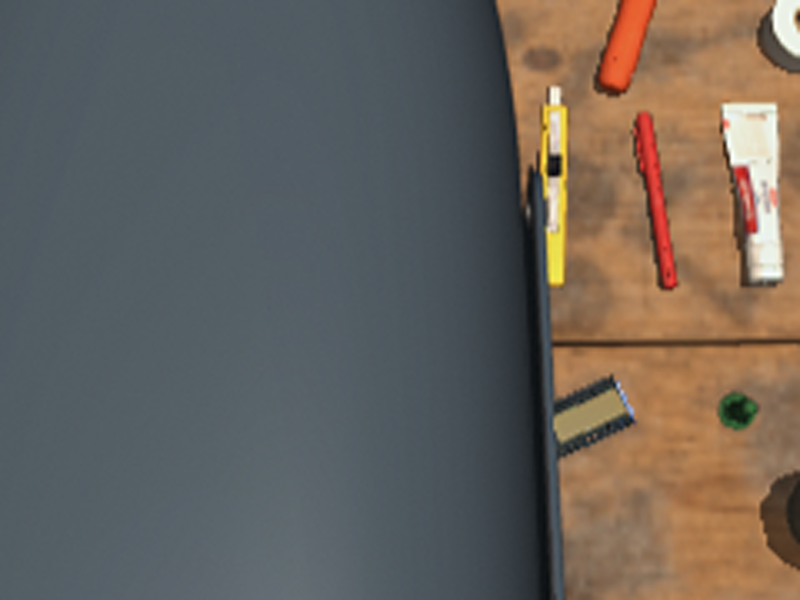

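The arm hides the trays here. The rest is untouched: the cutter shows at crop (555,88–285), which includes its silver tip.

```bash
python3 -m jog '[[[0,0.041,-0.0036,0,0,0,0],[0,0.041,-0.0036,0,0,0,0],[0,0.041,-0.0036,0,0,0,9.5],[0,0,0,0,0,0,10],[0,0,0,0,0,0,10],[0,0,0,0,0,0,10],[0,0,0,0,0,0,10],[0,0,0,0,0,0,10],[0,0,0,0.02,0,0,10],[0,0,0,0.03,0,0,10],[0,0,0,0.02,0,0,0],[0,0,0,0,0,0,0]]]'; python3 go.py .644 -.1245 .005 87
```

```text
time: 12.82
eef_pos: [0.6452, -0.1204, 0.0346]
ee_rot: [0.023, 1.0, 0.0, -0.001]
contact_force: [-0.5, -0.4, 0.9]
width: 0.043
gripper_force: 0.0
t 12.82 pos [ 0.6452 -0.1204  0.0346] ty 87.37 tilt 0.16 q6 -0.14 w 0.0430 | TURNz 0.37 (other -179.63) SHIFT [ 0.0009 -0.0041  0.0296] (without turn [ 0.0009 -0.0041  0.0296] )
```

```bash
python3 -m jog '[[[0,0.001,-0.004,0.016,0,0,0],[0,0,0,0.014,0,0,0],[0,0,0,0,0,0,0],[0,0,0,0,0,0,0],[-1,0,0,0,0,0,0],[-1,0,0,0,0,0,0],[-1,0,0,0,0,0,0],[-1,0,0,0,0,0,0],[-1,0,0,0,0,0,0]]]' 40; python3 go.py .5985 .130 .11 175.1
```

```text
time: 13.95
eef_pos: [0.6451, -0.1257, 0.0067]
ee_rot: [0.024, 1.0, -0.0, 0.0]
contact_force: [-1.4, -0.7, 6.2]
width: 0.0176
gripper_force: 39.3
t 13.95 pos [ 0.6451 -0.1257  0.0067] ty 87.23 tilt 0.06 q6 -0.14 w 0.0176 | TURNz -87.87 (other 92.13) SHIFT [-0.2509  0.0683 -0.103 ] (without turn [ 0.0589  0.2531 -0.1034] )
```

```bash
python3 -m jog '[[[-1,0,0,-0.01,0,0,0],[-1,0,0,-0.03,0,0,0],[-1,0,0,-0.04,0,0,0],[-1,0,0,-0.022,0,0,-8],[-1,0,0,0,0,0,-10],[-1,0,0,0,0,0,-10],[-1,0,0,0,0,0,-10],[-1,0,0,0,0,0,-10],[-1,0,0,0,0,0,-10],[-1,0,0,0,0,0,-10],[-1,0,0,0,0,0,-10],[-1,0,0,0,0,0,-10]]]'
python3 -m jog '[[[-1,-0.036,0.01,0,0,0,0],[-1,-0.036,0.01,0,0,0,0],[-1,-0.036,0.01,0,0,0,0],[-1,-0.036,0.01,0,0,0,0],[-1,-0.036,0.01,0,0,0,0],[-1,-0.036,0.009,0,0,0,0],[-1,-0.034,0.009,0,0,0,0],[-1,0,0,0,0,0,0]]]'
python3 go.py .5985 .130 .0098 175
```

```text
time: 15.45
eef_pos: [0.6448, -0.1257, 0.1087]
ee_rot: [-0.679, 0.734, -0.0, 0.0]
contact_force: [-0.2, 0.2, -0.4]
width: 0.0173
gripper_force: 39.2
time: 16.45
eef_pos: [0.5974, 0.1313, 0.1087]
ee_rot: [-0.678, 0.735, 0.0, 0.0]
contact_force: [0.1, -1.0, -0.5]
width: 0.0178
gripper_force: 39.2
t 16.45 pos [0.5974 0.1313 0.1087] ty 175.39 tilt 0.03 q6 -1.27 w 0.0178 | TURNz 0.39 (other -179.61) SHIFT [ 0.0012 -0.0011  0.0989] (without turn [ 0.0012 -0.0011  0.0989] )
```

```bash
python3 -m jog '[[[-1,0.001,-0.001,0.04,0,0,0],[-1,0,0,0.03,0,0,0],[-1,0,0,0.015,0,0,0],[-1,0,0,0.008,0,0,0],[-1,0,0,0.005,0,0,0],[-1,0,0,0,0,0,0],[-1,0,0,0,0,0,0]]]'; python3 go.py .5985 .130 .0098 175
```

```text
time: 17.32
eef_pos: [0.5992, 0.1281, 0.0107]
ee_rot: [-0.677, 0.736, -0.0, 0.0]
contact_force: [-0.3, 0.6, 0.0]
width: 0.0177
gripper_force: 39.2
t 17.32 pos [0.5992 0.1281 0.0107] ty 175.23 tilt 0.05 q6 -1.28 w 0.0177 | TURNz 0.23 (other -179.77) SHIFT [-0.0018  0.0008  0.0009] (without turn [-0.0018  0.0008  0.0009] )
```

Next the red marker at (.632,-.198), along about 7°, so the closing axis is 97°.

```bash
python3 -m jog '[[[-1,-0.002,0,0.001,0,0,0],[-1,0,0,0,0,0,0],[-0.1,0,0,0,0,0,0],[-0.1,0,0,0,0,0,0],[-0.1,0,0,0,0,0,0],[-0.1,0,0,-0.02,0,0,0],[0,0,0,-0.04,0,0,0],[0,0,0,-0.04,0,0,0]]]'; python3 go.py .632 -.198 .11 97
```

```text
time: 18.32
eef_pos: [0.5986, 0.13, 0.11]
ee_rot: [-0.677, 0.736, 0.0, -0.0]
contact_force: [0.7, 0.2, -0.3]
width: 0.0429
gripper_force: 0.0
t 18.32 pos [0.5986 0.13   0.11  ] ty 175.23 tilt 0.03 q6 -1.27 w 0.0429 | TURNz 78.23 (other -101.77) SHIFT [ 6.800e-03 -3.297e-01 -2.000e-04] (without turn [ 0.3241 -0.0606  0.    ] )
```

```bash
python3 -m jog '[[[0,0.04,-0.0076,0,0,0,0],[0,0.04,-0.0076,0,0,0,0],[0,0.041,-0.0076,0,0,0,0],[0,0.041,-0.0076,0,0,0,0],[0,0.041,-0.0076,0,0,0,0],[0,0.041,-0.0076,0,0,0,0],[0,0.04,-0.0075,0,0,0,0],[0,0.04,-0.0075,0,0,0,8],[0,0,0,0,0,0,10],[0,0,0,0,0,0,10],[0,0,0,0,0,0,10],[0,0,0,0,0,0,10]]]' >/dev/null; python3 -m jog '[[[0,0,0,0,0,0,10],[0,0,0,0.02,0,0,10],[0,0,0,0.03,0,0,10],[0,0,0,0.02,0,0,0],[0,0,0,0,0,0,0],[0,0,0,0,0,0,0]]]';python3 go.py .632 -.198 .0032 97;  python3 - <<'E'
from m import *
s=snap('top','c.png'); i=s['image'][130:310,120:360,::-1]; cv2.imwrite('pics/c_c.png',cv2.resize(i,(800,600),interpolation=cv2.INTER_CUBIC))
E
```

```text
time: 20.58
eef_pos: [0.6328, -0.198, 0.04]
ee_rot: [-0.063, 0.998, -0.0, 0.0]
contact_force: [1.3, -0.4, -0.4]
width: 0.0427
gripper_force: 0.0
t 20.57 pos [ 0.6328 -0.198   0.04  ] ty 97.24 tilt 0.06 q6 -0.43 w 0.0427 | TURNz 0.24 (other -179.76) SHIFT [0.0008 0.0001 0.0368] (without turn [0.0008 0.0001 0.0368] )
```

View pics/c_c.png

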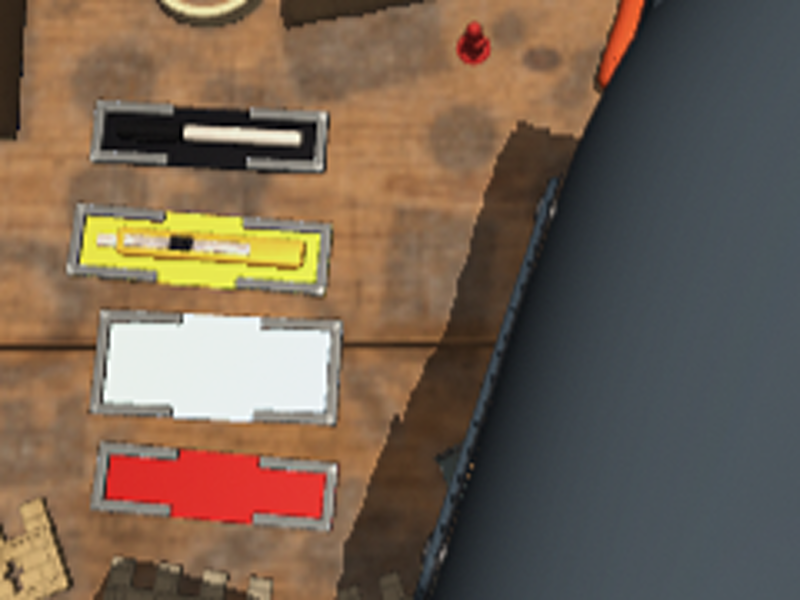

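The black marker (crop 115–300, 132) and the cutter (97–305, 245) lie well inside their trays, and the red figure still stands at (473,43). Now I'll grip the red marker.

```bash
python3 -m jog '[[[0,0.001,0,0.02,0,0,0],[0,0,0,0.012,0,0,0],[0,0,0,0.005,0,0,0],[0,0,0,0,0,0,0],[0,0,0,0,0,0,0],[-1,0,0,0,0,0,0],[-1,0,0,0,0,0,0],[-1,0,0,0,0,0,0],[-1,0,0,0,0,0,0],[-1,0,0,0,0,0,0]]]' 30; python3 go.py .433 .113 .11 174.4
```

```text
time: 21.88
eef_pos: [0.6316, -0.198, 0.0025]
ee_rot: [-0.063, 0.998, -0.0, 0.0]
contact_force: [-1.0, 0.5, 5.9]
width: 0.0127
gripper_force: 30.3
t 21.88 pos [ 0.6316 -0.198   0.0025] ty 97.23 tilt 0.03 q6 -0.43 w 0.0127 | TURNz -77.17 (other 102.83) SHIFT [-0.2902  0.2279 -0.1074] (without turn [ 0.1578  0.3335 -0.1077] )
```

```bash
python3 -m jog '[[[-1,0,0,-0.01,0,0,0],[-1,0,0,-0.03,0,0,0],[-1,0,0,-0.04,0,0,0],[-1,0,0,-0.047,0,0,-7],[-1,0,0,0,0,0,-10],[-1,0,0,0,0,0,-10],[-1,0,0,0,0,0,-10],[-1,0,0,0,0,0,-10],[-1,0,0,0,0,0,-10],[-1,0,0,0,0,0,-10],[-1,0,0,0,0,0,-10]]]'
python3 -m jog '[[[-1,-0.032,0.025,0,0,0,0],[-1,-0.032,0.025,0,0,0,0],[-1,-0.032,0.025,0,0,0,0],[-1,-0.032,0.025,0,0,0,0],[-1,-0.032,0.025,0,0,0,0],[-1,-0.032,0.025,0,0,0,0],[-1,-0.032,0.026,0,0,0,0],[-1,-0.033,0.026,0.01,0,0,0],[-1,-0.033,0.026,0.01,0,0,0],[-1,0,0,0,0,0,0]]]'
python3 go.py .433 .113 .006 174.4
```

```text
time: 23.25
eef_pos: [0.6313, -0.198, 0.1296]
ee_rot: [-0.673, 0.74, -0.0, 0.0]
contact_force: [-0.1, 0.4, -0.9]
width: 0.0126
gripper_force: 29.8
time: 24.5
eef_pos: [0.4321, 0.115, 0.1091]
ee_rot: [-0.672, 0.741, 0.0, -0.0]
contact_force: [0.6, -0.6, 0.8]
width: 0.0127
gripper_force: 29.8
t 24.50 pos [0.4321 0.115  0.1091] ty 174.40 tilt 0.04 q6 -1.21 w 0.0127 | TURNz -0.00 (other 180.00) SHIFT [ 0.0019 -0.0011  0.1031] (without turn [ 0.0019 -0.0011  0.1031] )
```

```bash
python3 -m jog '[[[-1,0.001,-0.001,0.04,0,0,0],[-1,0,0,0.035,0,0,0],[-1,0,0,0.015,0,0,0],[-1,0,0,0.008,0,0,0],[-1,0,0,0.004,0,0,0],[-1,0,0,0,0,0,0],[-1,0,0,0,0,0,0]]]'; python3 go.py .433 .113 .006 174.4
```

```text
time: 25.38
eef_pos: [0.435, 0.1125, 0.0076]
ee_rot: [-0.671, 0.742, -0.0, 0.0]
contact_force: [-0.0, -0.1, 0.0]
width: 0.0128
gripper_force: 29.8
t 25.38 pos [0.435  0.1125 0.0076] ty 174.23 tilt 0.05 q6 -1.22 w 0.0128 | TURNz -0.17 (other 179.83) SHIFT [-0.0003  0.0021  0.0016] (without turn [-0.0003  0.0021  0.0016] )
```

```bash
python3 -m jog '[[[-1,0,0.002,0.001,0,0,0],[-1,0,0,0,0,0,0],[-0.3,0,0,0,0,0,0],[-0.3,0,0,0,0,0,0],[-0.3,0,0,0,0,0,0],[-0.3,0,0,-0.02,0,0,0],[0,0,0,-0.04,0,0,0],[0.6,0,0,-0.06,0,0,0]]]'; python3 go.py .637 -.271 .13 91
```

```text
time: 26.38
eef_pos: [0.4314, 0.1123, 0.1264]
ee_rot: [-0.671, 0.742, 0.001, -0.001]
contact_force: [1.1, 0.3, -0.3]
width: 0.0595
gripper_force: 0.0
t 26.38 pos [0.4314 0.1123 0.1264] ty 174.23 tilt 0.16 q6 -1.22 w 0.0595 | TURNz 83.23 (other -96.77) SHIFT [-0.1989 -0.3868 -0.0047] (without turn [ 0.3606 -0.2431 -0.0038] )
```

```bash
python3 -m jog '[[[0.6,0.036,-0.0243,0,0,0,0],[0.6,0.036,-0.0243,0,0,0,0],[0.6,0.036,-0.0243,0,0,0,0],[0.6,0.036,-0.0243,0,0,0,0],[0.6,0.036,-0.0243,0,0,0,0],[0.6,0.036,-0.0243,0,0,0,0],[0.6,0.036,-0.0243,0,0,0,0],[0.6,0.036,-0.0243,0,0,0,0],[0.6,0.036,-0.0243,0,0,0,0],[0.6,0.036,-0.0243,0,0,0,3],[0.6,0,0,0,0,0,10],[0.6,0,0,0,0,0,10]]]' >/dev/null; python3 -m jog '[[[0.6,0,0,0,0,0,10],[0.6,0,0,0,0,0,10],[0.6,0,0,0,0,0,10],[0.6,0,0,0,0,0,10],[0.6,0,0,0.03,0,0,10],[0.6,0,0,0.03,0,0,10],[0.6,0,0,0,0,0,0],[0.6,0,0,0,0,0,0]]]';python3 go.py .637 -.271 .007 91;  python3 - <<'E'
from m import *
for c in('top','side'): s=snap(c,'d%s.png'%c)
i=s['image'][170:350,110:350,::-1]; cv2.imwrite('pics/d_c.png',cv2.resize(i,(800,600),interpolation=cv2.INTER_CUBIC))
E
```

```text
time: 28.88
eef_pos: [0.6386, -0.2702, 0.0672]
ee_rot: [-0.013, 1.0, -0.0, 0.0]
contact_force: [1.3, -0.3, 0.6]
width: 0.0681
gripper_force: 0.0
t 28.88 pos [ 0.6386 -0.2702  0.0672] ty 91.46 tilt 0.06 q6 -0.43 w 0.0681 | TURNz 0.46 (other -179.54) SHIFT [ 0.0016 -0.0007  0.0602] (without turn [ 0.0016 -0.0007  0.0602] )
```

View pics/d_c.png

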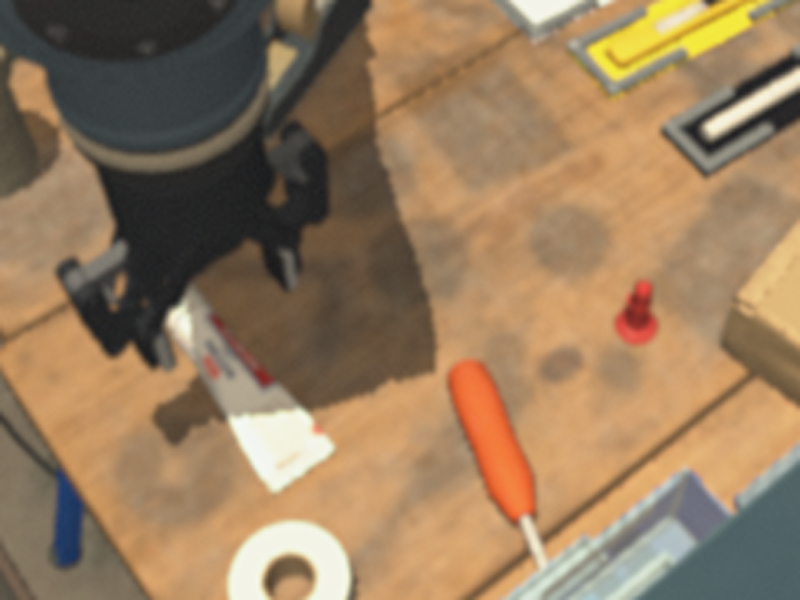

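View pics/dtop.png

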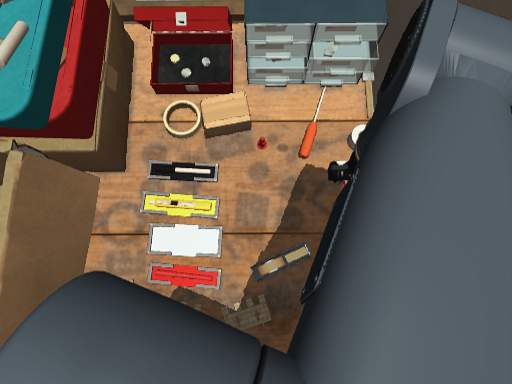

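The red marker lies in its tray (top view 185,275). The gripper straddles the glue tube, and the red figure stands untouched.

```bash
python3 -m jog '[[[0.6,0.001,-0.001,0.03,0,0,0],[0.6,0,0,0.02,0,0,0],[0.6,0,0,0.01,0,0,0],[0.6,0,0,0.003,0,0,0],[0.6,0,0,0,0,0,0],[-1,0,0,0,0,0,0],[-1,0,0,0,0,0,0],[-1,0,0,0,0,0,0],[-1,0,0,0,0,0,0],[-1,0,0,0,0,0,0]]]' 30; python3 go.py .5145 .1145 .13 176.8
```

```text
time: 30.22
eef_pos: [0.6375, -0.2711, 0.0039]
ee_rot: [-0.011, 1.0, -0.0, 0.0]
contact_force: [-1.5, 1.4, 6.5]
width: 0.0317
gripper_force: 29.3
t 30.23 pos [ 0.6375 -0.2711  0.0039] ty 91.23 tilt 0.05 q6 -0.42 w 0.0317 | TURNz -85.57 (other 94.43) SHIFT [-0.3783  0.1443 -0.1258] (without turn [ 0.1145  0.3881 -0.1263] )
```

```bash
python3 -m jog '[[[-1,0,0,-0.01,0,0,0],[-1,0,0,-0.03,0,0,0],[-1,0,0,-0.04,0,0,0],[-1,0,0,-0.046,0,0,-5.5],[-1,0,0,0,0,0,-10],[-1,0,0,0,0,0,-10],[-1,0,0,0,0,0,-10],[-1,0,0,0,0,0,-10],[-1,0,0,0,0,0,-10],[-1,0,0,0,0,0,-10],[-1,0,0,0,0,0,-10],[-1,0,0,0,0,0,-10]]]'
python3 -m jog '[[[-1,-0.034,0.013,0,0,0,0],[-1,-0.034,0.013,0,0,0,0],[-1,-0.034,0.013,0,0,0,0],[-1,-0.034,0.013,0,0,0,0],[-1,-0.034,0.013,0,0,0,0],[-1,-0.034,0.013,0,0,0,0],[-1,-0.035,0.013,0,0,0,0],[-1,-0.035,0.013,0,0,0,0],[-1,-0.035,0.013,0.01,0,0,0],[-1,-0.035,0.014,0.01,0,0,0],[-1,-0.034,0.013,0.01,0,0,0],[-1,0,0,0,0,0,0]]]'
python3 go.py .5145 .1145 .0075 176.8
python3 - <<'E'
from m import *
s=snap('side','e.png'); i=s['image'][90:240,190:390,::-1]; cv2.imwrite('pics/e_c.png',cv2.resize(i,(800,600),interpolation=cv2.INTER_CUBIC))
E
```

```text
time: 31.72
eef_pos: [0.6372, -0.2711, 0.1298]
ee_rot: [-0.689, 0.725, -0.0, 0.0]
contact_force: [-0.4, 0.4, -0.8]
width: 0.0318
gripper_force: 29.8
time: 33.22
eef_pos: [0.514, 0.1163, 0.0991]
ee_rot: [-0.688, 0.726, 0.0, -0.0]
contact_force: [0.1, 0.2, -0.6]
width: 0.032
gripper_force: 29.9
t 33.23 pos [0.514  0.1163 0.0991] ty 176.89 tilt 0.03 q6 -1.29 w 0.0320 | TURNz 0.09 (other -179.91) SHIFT [ 0.0018 -0.0006  0.0916] (without turn [ 0.0018 -0.0006  0.0916] )
```

View pics/e_c.png

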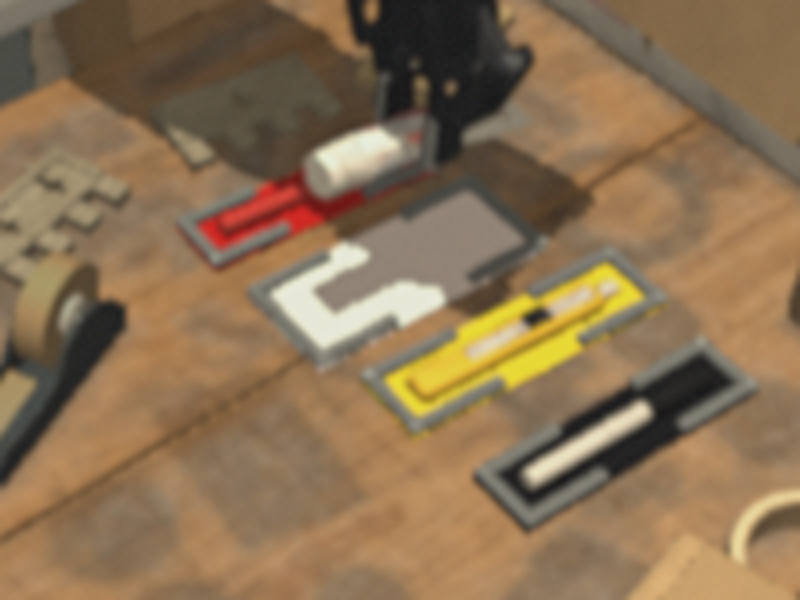

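The glue is held level over the white tray, and the other three lie in theirs. I'll lower it.

```bash
python3 -m jog '[[[-1,0.001,0,0.035,0,0,0],[-1,0,0,0.03,0,0,0],[-1,0,0,0.015,0,0,0],[-1,0,0,0.008,0,0,0],[-1,0,0,0.003,0,0,0],[-1,0,0,0,0,0,0],[-1,0,0,0,0,0,0]]]'; python3 go.py .5145 .1145 .0075 176.8
```

```text
time: 34.15
eef_pos: [0.5154, 0.1136, 0.0087]
ee_rot: [-0.687, 0.727, -0.0, 0.0]
contact_force: [-0.2, -0.7, -0.2]
width: 0.0322
gripper_force: 29.9
t 34.15 pos [0.5154 0.1136 0.0087] ty 176.73 tilt 0.06 q6 -1.30 w 0.0322 | TURNz -0.07 (other 179.93) SHIFT [-0.0008  0.0009  0.0012] (without turn [-0.0008  0.0009  0.0012] )
```

```bash
python3 -m jog '[[[-1,-0.001,0.001,0.001,0,0,0],[-1,0,0,0,0,0,0],[0.15,0,0,0,0,0,0],[0.15,0,0,0,0,0,0],[0.15,0,0,0,0,0,0],[0.15,0,0,-0.02,0,0,0],[0.15,0,0,-0.04,0,0,0],[0.15,0,0,-0.05,0,0,0],[0.15,0,0,-0.05,0,0,0]]]'; python3 -m jog '[[[0,0.045,-0.01,0,0,0,0],[0,0.045,-0.01,0,0,0,0],[0,0.045,-0.01,0,0,0,0],[0,0.045,-0.01,0,0,0,0],[0,0.045,-0.01,0,0,0,0],[0,0.045,-0.01,0,0,0,0],[0,0.045,-0.01,0,0,0,0],[0,0,0,0,0,0,0]]]'; python3 - <<'E'
from m import *
a=snap('top','f.png')['image'][120:320,120:360,::-1]; s=snap('side','g.png'); b=s['image'][90:290,130:370,::-1]
cv2.imwrite('pics/f_c.png',cv2.resize(np.hstack([a,b]),(800,334),interpolation=cv2.INTER_CUBIC))
E
```

```text
time: 35.28
eef_pos: [0.5137, 0.1145, 0.1686]
ee_rot: [-0.687, 0.727, 0.0, -0.0]
contact_force: [1.5, -0.0, 0.2]
width: 0.0492
gripper_force: 0.0
time: 36.28
eef_pos: [0.5658, -0.2066, 0.1665]
ee_rot: [-0.685, 0.728, 0.0, -0.0]
contact_force: [-0.0, 0.4, -0.6]
width: 0.0423
gripper_force: 0.0
```

View pics/f_c.png

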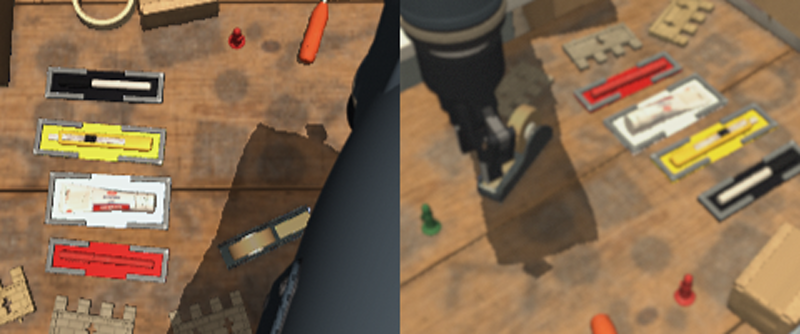

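All four tools are in their trays and both figures stand, green at (430,218) and red at (686,290). I'll take one closer look at how the tools fit.

```bash
python3 - <<'E'
import cv2
i=cv2.imread('pics/f.png')[155:295,135:230]; j=cv2.imread('pics/g.png')[110:230,225:375]
cv2.imwrite('pics/h.png',cv2.hconcat([cv2.resize(i,(380,560),interpolation=cv2.INTER_CUBIC),cv2.resize(j,(420,560),interpolation=cv2.INTER_CUBIC)]))
E
```

```text
(no output)
```

View pics/h.png

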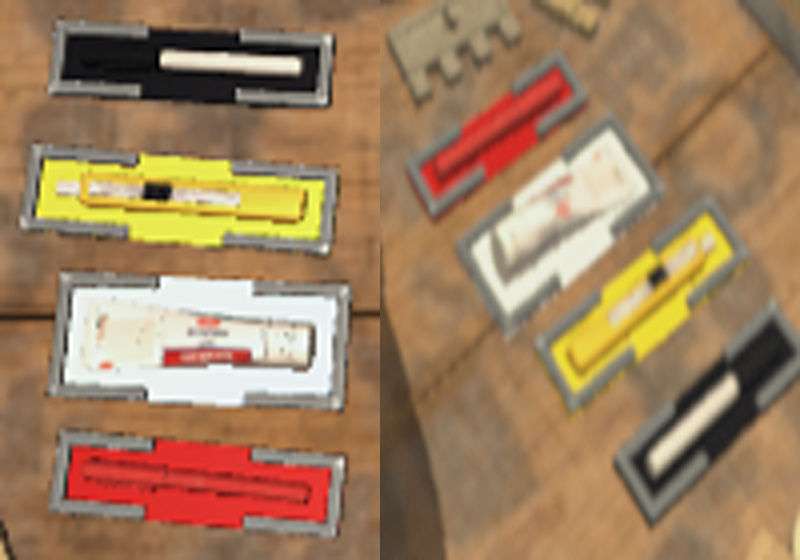

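All four lie flat on their floors, clear of the lips: black marker (190,62), cutter (180,192), glue (195,335) and red marker (195,480).

```bash
python3 -c "
from bench import ctrl
print(ctrl.close_job())"
```

```text
the job is handed in; nothing more can be done
None
```

The job is handed in: all four tools lie flat in their matching trays, and the last pictures show both figures still standing; it took about 36 s of the 112 s allowed.

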